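Refit a platen roller and snap its bearing keeper clip on

ROBOT

A 7-joint arm with a two-finger parallel gripper is mounted at the origin on a cart in front of the work surface, level with it; the furniture and walls round the work are solid. World frame = base frame: x ahead of the robot, y to its left, z up, the work surface at z = 0. Lengths are in m, angles in rad, forces in N, time in s.
With the tool pointing down it reaches from about 0.425 to 0.925 m from the base axis. Payload 6.8 kg.
Tool frame: the origin (TCP) lies on the mounting face of the last link; the fingertips stand 173 mm ahead of it and the grasp point (between the pads) lies 155 mm ahead of it; z points along the fingers, y is the line along which they close (so a half turn about z gives the same grasp; the last joint's range is limited). The gripper opens to 85 mm and grips with 20 to 120 N. Pads are 22 mm wide; open, the fingers measure 114 mm over their backs; the gripper's body (76 mm by 85 mm) begins 54 mm behind the grasp point. The pads swing forward as they close: fully open they stand 13 mm farther back than shut.
Start: joints at [-1.209, 0.477, 0.022, 1.555, -0.011, 1.109, -0.083], TCP at [0.306, 0.602, 0.405] pointing down, gripper open.
Joint ranges: [-2.96, 2.96], [-0.34, 2.1], [-1.41, 1.46], [0.24, 2.44], [-1.37, 4.51], [0.17, 1.92], [-2.96, 2.96]. Speed limits (rad/s): [2.39, 2.39, 3.14, 3.14, 3.14, 3.14, 3.14].

INTERFACE

Orientations are given as a unit quaternion [w, x, y, z].
In Python, from station import bot gives the robot as it stands. The module is installed in compiled form; this text tells all that it offers.
- The arm moves only by the shell command python3 -m pendant 'ROWS' [FORCE]. ROWS is JSON, a list of rows, each a list of 5 numbers: the finger opening in m, from 0 to 0.0854, then the shift along the tool's x, y, z in m, then the turn about the tool's z in degrees. In form: [[jaw, x, y, z, yaw], ...]. A call has 1 to 12 rows; each row shifts and turns the commanded pose from where the row before left it, along the tool's axes as they then stand; what a row does not reach is not made up. A row lasts 1/12 s, in which the tool goes at most 41.7 mm and 7.16 degrees, less where a joint would pass 70% of its speed; a pose out of reach is approached as far as the arm can. A call with a gripper value outside its range is refused whole. The fingers move at their own pace and stop on an object; FORCE is the grip in N (left out, the last holds). Time passes only in rows, so rows that do not move let the fingers close. It gives the time, the measured TCP pose, the force, the opening and the grip force at its end, in the units of the state.
- bot.get_obs(): the state, without advancing time (a new reading comes with each control period).
- bot.read_camera(name): name is "scene" or "top" or "wrist"; returns (picture, depth): 480x640x3 uint8, blue, green, red; 480x640 float32, m along the optical axis (not along the pixel's ray), 0 where there is no reading.
- bot.camera_model(name): a dict with "intrinsics" (3x3 intrinsics, pixels), "R" (3x3) and "t" (3): a world point X has camera coordinates R X + t. Camera axes: x right, y down, z forward; pixel columns grow to the right and rows downward; lengths in m; the calibration is good to about 2 mm. A picture is of the moment at which its call begins: read the wrist's pose just before it. camera_model takes no time and is no camera call; for the wrist camera it gives the pose at the moment of the call.
- bot.hand_in(): hands the job in; it is judged then, once.
Trained networks look in the newest picture that a camera, given by its name, has taken for a name from the list of things; names that differ only in an ending like _2 or _b are one class to them, and where a whole thing is asked for, a point or a joint stands for the part that bears it (a point fixed in the world has none). Each returns a list of dicts, best first, with "score" (0 to 1); they miss things now and then, are a little off and sometimes report something else, mostly with a low value. They report only what shows in the picture. A call takes as long as a camera call.
- bot.boxes_of(name, camera): "at" ([column, row] in pixels, amid what is visible of it).
- bot.trace(name, camera): "mask" (480x640 bool, what is visible of it) and "at" ([column, row] in pixels, amid what is visible of it).
- bot.pinpoint(name, camera): "at" ([column, row] in pixels: a listed point, or the origin of a listed thing).
The state is a dict: "t": time; "q": joint angles; "joint_vel": joint speeds; "joint_torque": joint torques, N m; "eef_pos": TCP position; "tool_rot": TCP orientation; "contact_force": force on the tool from outside, world axes, zero at the start; "torque": the same for the moment, N m; "gripper_width": opening from 0.0 (shut) to 1.0 (fully open); "grasp_force": force on a finger pad.
Only numpy, scipy, OpenCV 4.12 (cv2) and the standard library are available. Lean on these libraries where they do the work, as an engineer would, in place of code of your own. Each camera call takes 0.05 s, during which the arm holds its last target. There are 200 camera calls.

TASK

Refit the black rubber platen roller in the print mechanism: long shaft end down in the open slot of the black bearing pedestal, short shaft end through the window of the steel side plate, slid home until its white collar is against the plate. Then push the white keeper clip straight down over the pedestal's round boss, between web and end flange, until its arms snap past the widest point and it sits fully down over the shaft, upright and released. The pedestal is adjustable endwise, so feel for the place and never force the parts (press the clip with no more than about 25 N), and leave the hand tools at the front edge of the bench where they lie.

Things in the scene. Friction and masses are not known exactly. Their poses are not given: they have to be found in the camera images.
- mechanism: Fixed print mechanism. Origin: on the bench under the middle of the fitted roller; y along the roller axis towards the steel side plate, z up. In mm: aluminium base x -45..45, y -120..76, 8 high; side plate y 40.5..44.5, 62 high, with a motor beyond it to y 74, z 41; print head under the roller, |x| < 14, top z 25. Fitted roller: its origin at 0, 0, 30; fitted clip: its origin at x 0, z 22.5.
- roller_home (a point): Where the middle of the roller's axis lies when fitted (mechanism x 0, y 0, z 42 mm); the +y collar then touches the side plate. Axes as the mechanism's.
- plate_window (a point): Middle of the shaft's place in the side plate's window, on the roller side (mechanism 0, 40.5, 42 mm). Window 13 x 13 mm: x -6.5..6.5, z 37..50.
- boss_nominal (a point): Nominal middle of the bearing boss (mechanism 0, -86, 38 mm): radius 12, axis along y, 17 mm long. Its pedestal is clamped on slotted screws up to 12 mm either way from this along y; the offset is not reported: feel or see it. Going out (-y): web 6 thick, round top of radius 18; boss; end flange radius 15, 3.5 thick, coaxial. Upright U slot through all: 13 wide, floor z 37, flared mouth.
- roller: Loose platen roller, 60 to 130 g: black rubber, 20 mm diameter, 70 long, between white square collars 24 x 24 x 5 mm (|y| 35..40) on which it lies. Origin under its middle, axis 12 mm above; y is its axis: short 10 mm steel shaft with tapered nose to y +54 mm, long shaft to -115. Lower it level with its middle 16 mm to -y of home so the nose clears the side plate, then slide it to +y.
- roller_axis (a point): The middle of the roller's axis, 12 mm above roller's origin. The roller lies along the world's y within 0.35 rad, long shaft to the robot's right.
- clip: Loose white keeper clip, 54 g, standing on its feet. Origin between the feet's undersides, z up; it straddles along x and is 14 mm wide along y, 34 over the arms. Crown top 31.5 mm up; on it a grip tab 14 (x) x 12 (y) mm, from 31.5 to 55.5 mm. Sprung arms with lips 19.4 mm apart and flared feet 26 apart inside. Stands with yaw within 0.5 rad of the world's axes.
- clip_throat (a point): Centre of the clip's round throat, 15.5 mm above clip's origin; on the boss's axis when fitted, 1.5 mm endwise play. Height above that going down, in mm: feet meet the boss at 16, push peaks at 12 to 18 N from 14 to 8, then it snaps down. Too near the side plate the feet catch on the web at 28; too far out, on the flange at 23; neither can be passed: lift, shift along y.
- screwdriver_red: Bystander: red-handled screwdriver lying along y at the front edge of the bench, 172 mm long; leave it alone. Origin under its middle.
- esd_brush: Bystander: black flat brush lying along y at the front edge of the bench, 146 mm long; leave it alone. Origin under its middle.
- tweezers: Bystander: steel tweezers lying along y at the front edge of the bench, 124 mm long; leave them alone. Origin under their middle.

How it is judged:
By the outcome, as a careful person would: the job done as asked, in the order asked, and still so for the second after the job is handed in, with the robot touching nothing.
It also fails if it takes over 61 s, if anything falls off the work surface, if the arm or the gripper's body presses on something with over 40 N, if the wrist force passes 120 N, or if a joint passes its speed limit or range.

## Working session

There is one attempt and no reset: what is moved stays moved. The work goes in short steps, Python scripts to look and compute and a shell command to move; the robot and the scene stay as the last step left them, time stands still between calls to the robot, and variables do not carry over. Pictures are saved under pics/ and viewed, at most 10 in all, crops included, and the job is handed in when it is done.

```bash
mkdir -p pics; cat > h.py <<'E'
from station import bot
import numpy as np, cv2
def ray(cam,px,z,M=None):
    M=M or bot.camera_model(cam);K,R,t=map(np.array,(M["intrinsics"],M["R"],M["t"]))
    d=R.T@np.linalg.inv(K)@[px[0],px[1],1];c=-R.T@t
    return c+d*(z-c[2])/d[2]
def proj(cam,X):
    M=bot.camera_model(cam);p=np.array(M["intrinsics"])@(np.array(M["R"])@X+M["t"]);return p[:2]/p[2]
def cloud(cam,depth,mask=None):
    M=bot.camera_model(cam);K,R,t=map(np.array,(M["intrinsics"],M["R"],M["t"]))
    m=(depth>0)&(mask if mask is not None else True)
    v,u=np.nonzero(m);z=depth[m]
    return ((np.linalg.inv(K)@np.vstack([u,v,np.ones(len(u))])*z).T-t)@R
E
python3 - <<'E'
from h import *
np.set_printoptions(precision=4,suppress=True)
o=bot.get_obs();print({k:np.round(v,3) for k,v in o.items()})
for c in("scene","top"):
    im,d=bot.read_camera(c);cv2.imwrite(f"pics/{c}0.png",im);np.save(f"{c}0.npy",d)
    for n in("mechanism","roller_axis","roller","clip","clip_throat","boss_nominal","plate_window","roller_home"):
        zz=dict(roller_axis=.012,clip_throat=.0155,boss_nominal=.038,plate_window=.042,roller_home=.042).get(n,0)
        for r in bot.pinpoint(n,c)[:2]: print(c,n,round(r["score"],2),np.round(r["at"],1),ray(c,r["at"],zz))
E
```

```text
{'t': np.float64(0.0), 'q': array([-1.209,  0.478,  0.022,  1.556, -0.011,  1.109, -0.083]), 'joint_vel': array([ 0.   , -0.001, -0.001, -0.002,  0.001, -0.001, -0.001]), 'joint_torque': array([  0.   , -59.646,   1.608, -28.12 ,   0.012,   0.01 ,  -0.   ]), 'eef_pos': array([0.305, 0.602, 0.404]), 'tool_rot': array([-0.   ,  0.233,  0.973, -0.001]), 'contact_force': array([0.278, 0.148, 0.082]), 'torque': array([-0.054,  0.033,  0.006]), 'grasp_force': np.float64(0.0), 'gripper_width': np.float64(1.001)}
scene mechanism 0.71 [288.1 270.8] [0.5011 0.0877 0.    ]
scene roller_axis 0.66 [385.4 224.2] [ 0.4826 -0.2713  0.012 ]
scene roller 0.69 [387.2 224.6] [ 0.494  -0.3006  0.    ]
scene clip 0.61 [196.6 312. ] [0.5094 0.3167 0.    ]
scene clip_throat 0.69 [191.4 301.3] [0.5244 0.3153 0.0155]
scene boss_nominal 0.77 [313.6 239.3] [ 0.5156 -0.0132  0.038 ]
scene plate_window 0.63 [304.5 308.9] [0.3252 0.2354 0.042 ]
scene roller_home 0.64 [361.  277.1] [0.3211 0.0792 0.042 ]
scene roller_home 0.62 [289.4 252.3] [0.5005 0.0837 0.042 ]
top mechanism 0.64 [316.4 214.7] [0.5146 0.0753 0.    ]
top roller_axis 0.8 [475.3 227.1] [ 0.4926 -0.2778  0.012 ]
top roller 0.57 [473.3 227.1] [ 0.495 -0.277  0.   ]
top roller 0.25 [459.  283.2] [ 0.3683 -0.2426  0.    ]
top clip 0.52 [211.9 210.8] [0.5176 0.3121 0.    ]
top clip 0.29 [345.7 283. ] [0.3622 0.0063 0.    ]
top clip_throat 0.68 [207.3 208.7] [0.5186 0.3189 0.0155]
top clip_throat 0.66 [472.9 229.9] [ 0.4854 -0.2713  0.0155]
top boss_nominal 0.65 [354.9 213.8] [ 0.5101 -0.0095  0.038 ]
top roller_home 0.64 [311.7 215.3] [0.5035 0.0843 0.042 ]
```

View pics/top0.png

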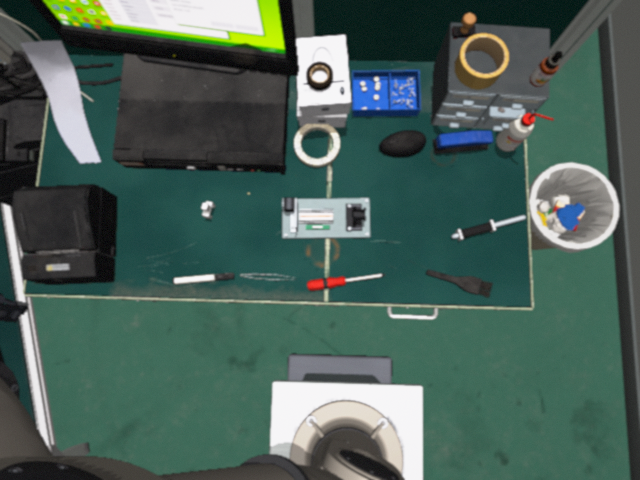

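View pics/scene0.png

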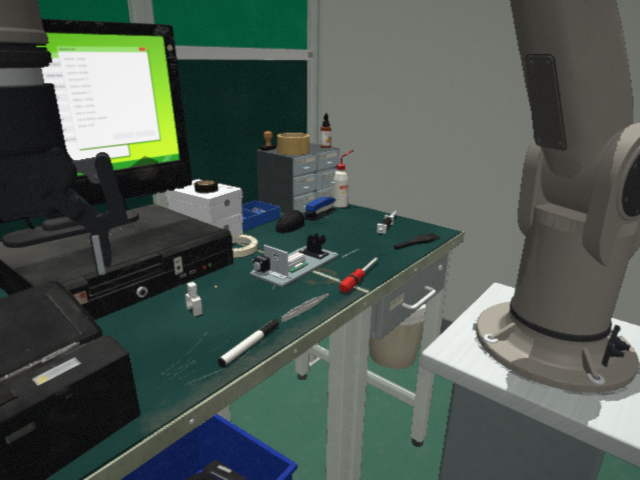

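```bash
python3 - <<'E'
from h import *
np.set_printoptions(precision=4,suppress=True)
D={}
for c in("scene","top"):
    M=bot.camera_model(c);print(c,"at",-np.array(M["R"]).T@M["t"])
d=np.load("top0.npy")
P=cloud("top",d)
bench=P[(abs(P[:,2])<.006)];print("bench z",np.median(bench[:,2]))
# side plate top, z~62
for lo,hi,n in((.056,.068,"plate"),(.005,.0105,"base"),(.036,.044,"motor"),(.048,.06,"webtop")):
    m=(P[:,2]>lo)&(P[:,2]<hi)&(abs(P[:,0]-.505)<.12)&(P[:,1]>-.08)&(P[:,1]<.2)
    q=P[m]
    if len(q)>5:
        r=cv2.minAreaRect(q[:,:2].astype(np.float32)*1000);print(n,len(q),r,q.mean(0))
bot.read_camera("top")
for n in("roller","clip","mechanism"):
    r=bot.trace(n,"top")[0]; q=cloud("top",d,r["mask"]); print(n,r["score"],len(q),np.percentile(q,[2,50,98],axis=0).tolist(),cv2.minAreaRect(q[:,:2].astype(np.float32)*1000))
    np.save("m_"+n,r["mask"])
E
```

```text
scene at [-0.0985  0.7205  0.427 ]
top at [0.269  0.046  1.0835]
bench z 0.00033462819278529544
plate 99 ((543.449462890625, 146.3082733154297), (153.83340454101562, 54.02815628051758), 20.32221794128418) [0.5452 0.1384 0.0619]
base 1796 ((507.20379638671875, 60.784576416015625), (236.42520141601562, 280.04986572265625), 1.5073554515838623) [0.5044 0.0505 0.0081]
motor 239 ((528.43310546875, 97.85765075683594), (256.64794921875, 116.05097198486328), 60.37315368652344) [0.5315 0.0922 0.0398]
webtop 91 ((526.1494750976562, 98.62442016601562), (256.1246032714844, 111.27914428710938), 60.78266143798828) [0.5561 0.0973 0.0529]
roller 0.69 537 [[0.46821102018390254, -0.38475569079727506, 0.0005152343968136819], [0.48936979177345485, -0.2924041580400857, 0.01929297340610154], [0.5190043711986031, -0.23371648783594645, 0.02683340530010996]] ((496.8670959472656, -310.9520263671875), (23.273738861083984, 173.19589233398438), 17.469514846801758)
clip 0.42 126 [[0.4988672138468374, 0.304998130523485, 0.007994317503504426], [0.5126914229098595, 0.3118021662361721, 0.03320618575320204], [0.5300811639421719, 0.32134404022477187, 0.05812258065132471]] ((515.0877075195312, 313.774658203125), (13.381112098693848, 32.64611053466797), 78.08731079101562)
mechanism 0.8 3402 [[0.4640375938048776, -0.040700894816763145, 0.004474458994535846], [0.5032014743088769, 0.0508768457399349, 0.010292231324598791], [0.5502423793201356, 0.1450557376807695, 0.05214408079654151]] ((507.5211486816406, 51.037132263183594), (91.74441528320312, 197.65921020507812), 1.2347290515899658)
```

The top view shows the mechanism amid the bench at about (325,217), motor to the left. The roller is at (475,228) with its long shaft to the right, and the clip stands at (207,209). The red screwdriver, brush and tweezers lie along the front edge. Next I'll move over the mechanism for a close look.

```bash
python3 -m pendant '[[0.085,-0.027,-0.031,0,0],[0.085,-0.027,-0.031,0,0],[0.085,-0.027,-0.031,0,0],[0.085,-0.027,-0.031,0,0],[0.085,-0.027,-0.031,0,0],[0.085,-0.027,-0.031,0,0],[0.085,-0.027,-0.031,0,0],[0.085,-0.027,-0.031,0,0],[0.085,-0.027,-0.031,0,0],[0.085,-0.027,-0.031,0,0],[0.085,-0.027,-0.031,0,0],[0.085,-0.027,-0.031,0,0]]' 60
python3 -m pendant '[[0.085,-0.027,-0.031,0,0],[0.085,-0.027,-0.031,0,0],[0.085,0,0,0.02,7],[0.085,0,0,0.02,7],[0.085,0,0,0.02,7],[0.085,0,0,0,7],[0.085,0,0,0,7],[0.085,0,0,0,7],[0.085,0,0,0,6],[0.085,0,0,0,0],[0.085,0,0,0,0]]'
python3 - <<'E'
from h import *
np.set_printoptions(precision=4,suppress=True)
o=bot.get_obs();print(o["t"],o["eef_pos"],o["tool_rot"])
M=bot.camera_model("wrist");im,d=bot.read_camera("wrist");cv2.imwrite("pics/w1.png",im);np.savez("w1.npz",d=d,R=M["R"],t=M["t"],K=M["intrinsics"])
print(-np.array(M["R"]).T@M["t"],np.array(M["R"])[2])
for n in("boss_nominal","plate_window","roller_home","mechanism","roller_axis","clip_throat"):
    zz=dict(roller_axis=.012,clip_throat=.0155,boss_nominal=.038,plate_window=.042,roller_home=.042).get(n,0)
    for r in bot.pinpoint(n,"wrist")[:2]: print(n,round(r["score"],2),np.round(r["at"],1),ray("wrist",r["at"],zz,M))
E
```

```text
t: 2.1
eef_pos: [0.4261, 0.1214, 0.4051]
tool_rot: [0.0, 0.233, 0.973, 0.0]
contact_force: [0.8, 0.1, 0.2]
gripper_width: 0.996
grasp_force: 0.0
t: 3.02
eef_pos: [0.4462, 0.0439, 0.3448]
tool_rot: [0.0, 0.607, 0.795, 0.0]
contact_force: [0.4, 0.0, -0.4]
gripper_width: 0.994
grasp_force: 0.0
3.0167 [0.4462 0.0439 0.3448] [0.0001 0.6069 0.7948 0.0001]
[0.4272 0.1126 0.3129] [ 0.0727 -0.2654 -0.9614]
boss_nominal 0.67 [377.  311.7] [ 0.51   -0.0058  0.038 ]
boss_nominal 0.18 [269.8  41.2] [0.3776 0.168  0.038 ]
plate_window 0.83 [421.6 162.9] [0.5038 0.1186 0.042 ]
roller_home 0.96 [406.2 214. ] [0.5053 0.0797 0.042 ]
mechanism 0.66 [397.1 208.9] [0.5082 0.0767 0.    ]
```

View pics/w1.png

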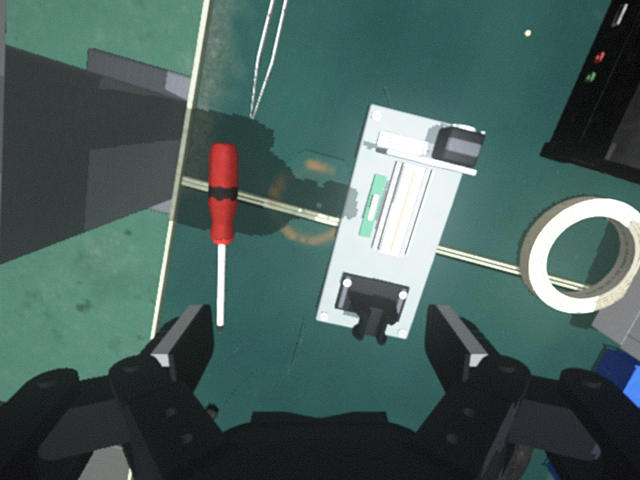

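The wrist view shows the base with corners near (372,104), (485,131), (408,339) and (317,321). The pedestal is at (372,310) with its boss lower down, the side plate top runs along (380,145)–(475,170), and the red screwdriver is clear to the left. I'll fit the pose from depth.

```bash
python3 - <<'E'
from h import *
np.set_printoptions(precision=4,suppress=True)
f=np.load("w1.npz");K,R,t,d=f["K"],f["R"],f["t"],f["d"]
M=dict(intrinsics=K,R=R,t=t)
m=d>0;v,u=np.nonzero(m);P=((np.linalg.inv(K)@np.vstack([u,v,np.ones(len(u))])*d[m]).T-t)@R
sel=(u>300)&(u<500)&(v>90)&(v<350)
Q=P[sel];print("bench",np.median(Q[abs(Q[:,2])<.004][:,2]))
b=Q[(Q[:,2]>.005)&(Q[:,2]<.011)];r=cv2.minAreaRect(b[:,:2].astype(np.float32)*1000);print("base",r)
for px in((372,104),(485,131),(408,339),(317,321)):print(ray("wrist",px,.008,M))
# in mech frame guess
a=np.deg2rad(0)
for n,lo,hi,y0,y1 in(("plate",.058,.066,.08,.15),("ped",.044,.062,-.06,.03)):
    q=Q[(Q[:,2]>lo)&(Q[:,2]<hi)&(Q[:,1]>y0)&(Q[:,1]<y1)];print(n,len(q),q.mean(0),cv2.minAreaRect(q[:,:2].astype(np.float32)*1000), np.polyfit(q[:,0],q[:,1],1))
q=Q[(Q[:,2]>.03)&(Q[:,1]<.03)]
for y in np.arange(-.05,.02,.003):
    s=q[abs(q[:,1]-y)<.0015]
    if len(s)>3: print(round(y,3),len(s),"zmax",s[:,2].max(),"x",s[:,0].min(),s[:,0].max())
E
```

```text
bench -0.0014681519000006497
base ((506.5489807128906, 56.58098220825195), (89.97447204589844, 195.68736267089844), 2.0492029190063477)
[0.4602 0.152  0.008 ]
[0.5542 0.1565 0.008 ]
[ 0.5562 -0.0381  0.008 ]
[ 0.4678 -0.0426  0.008 ]
plate 562 [0.5039 0.1208 0.0606] ((504.4521484375, 120.85118865966797), (63.68437194824219, 4.023320198059082), 2.0380308628082275) [0.0353 0.103 ]
ped 430 [ 0.5083 -0.0136  0.0468] ((508.8935852050781, -16.38593292236328), (33.117977142333984, 27.75323486328125), 1.412926435470581) [ 0.0011 -0.0142]
-0.029 82 zmax 0.049033443391099864 x 0.4947774443624888 0.5236813019036718
-0.026 169 zmax 0.04891252174836715 x 0.4945357222698816 0.5246267771430572
-0.023 89 zmax 0.046988136294258014 x 0.4973251178773593 0.5200485187129854
-0.02 92 zmax 0.04708546316717402 x 0.49744119958356475 0.5203356968775943
-0.017 99 zmax 0.04702085285092169 x 0.4970434795457501 0.5205282699423566
-0.014 88 zmax 0.04673159238316877 x 0.49716567857208394 0.5198876804807118
-0.011 74 zmax 0.0501944703494479 x 0.4912650510782946 0.5189841263283417
-0.008 151 zmax 0.051732295625631704 x 0.49013636551209905 0.5251590422254384
-0.005 240 zmax 0.050939733983519114 x 0.4901544801780554 0.5251825645038001
-0.002 196 zmax 0.05164092505528502 x 0.4922384011704435 0.5274021606507681
```

```bash
python3 -m pendant '[[0.085,-0.041,-0.0055,0.004,0],[0.085,-0.041,-0.0055,0.004,0],[0.085,-0.041,-0.0055,0.004,0],[0.085,-0.041,-0.0055,0.004,0],[0.085,-0.041,-0.0055,0.004,0],[0.085,-0.041,-0.0055,0.006,0],[0.085,-0.041,-0.0055,0.009,0],[0.085,-0.041,-0.0055,0.010,0],[0.085,0,0,0,0],[0.085,0,0,0,0],[0.085,0,0,0,0]]'
cat >> h.py <<'E'
def shot(name,names=()):
    o=bot.get_obs();M=bot.camera_model("wrist");im,d=bot.read_camera("wrist");cv2.imwrite(f"pics/{name}.png",im)
    print("t",o["t"],o["eef_pos"],o["tool_rot"])
    for n in names:
        zz=dict(roller_axis=.012,clip_throat=.0155,boss_nominal=.038,plate_window=.042,roller_home=.042).get(n,0)
        for r in bot.pinpoint(n,"wrist")[:2]: print(n,round(r["score"],2),np.round(r["at"],1),ray("wrist",r["at"],zz,M))
    return o,M,im,d
def toworld(M,d):
    K,R,t=map(np.array,(M["intrinsics"],M["R"],M["t"]));v,u=np.indices(d.shape)
    P=((np.linalg.inv(K)@np.vstack([u.ravel(),v.ravel(),np.ones(u.size)])*d.ravel()).T-t)@R
    P[d.ravel()<=0]=np.nan;return P.reshape(d.shape+(3,))
def totool(o,dw):
    from scipy.spatial.transform import Rotation as Ro
    w,x,y,z=o["tool_rot"];return Ro.from_quat([x,y,z,w]).inv().apply(dw)
E
python3 - <<'E'
from h import *
np.set_printoptions(precision=4,suppress=True)
o,M,im,d=shot("w2",["roller_axis","roller"])
P=toworld(M,d)
r=bot.trace("roller","wrist")[0];m=r["mask"]
print(r["score"],m.sum())
Q=P[m&(d>0)];Q=Q[Q[:,2]<.04]
print("bench",np.nanmedian(P[(abs(P[...,2])<.005)][:,2]))
print(cv2.minAreaRect(Q[:,:2].astype(np.float32)*1000))
b=Q[Q[:,2]>.015];c=b[:,:2].mean(0);w,V=np.linalg.eigh(np.cov(b[:,:2].T));print("thick",len(b),c,cv2.minAreaRect(b[:,:2].astype(np.float32)*1000),b[:,2].max(),V[:,1])
E
```

```text
t: 4.28
eef_pos: [0.4887, -0.2826, 0.2997]
tool_rot: [-0.001, 0.608, 0.794, 0.0]
contact_force: [-0.7, 1.2, 1.0]
gripper_width: 0.993
grasp_force: 0.0
t 4.2833 [ 0.4887 -0.2826  0.2997] [-0.0006  0.6083  0.7937  0.    ]
roller_axis 0.95 [320.  235.9] [ 0.4876 -0.2768  0.012 ]
roller 0.86 [321.8 228.8] [ 0.4883 -0.274   0.    ]
0.91 4723
bench -0.0014628722552033483
((494.22821044921875, -304.80224609375), (26.715744018554688, 171.55433654785156), 16.867280960083008)
thick 3358 [ 0.4874 -0.2806] ((494.4263000488281, -303.6089172363281), (23.745376586914062, 165.10487365722656), 16.844520568847656) 0.024252868125320643 [-0.2887  0.9574]
```

View pics/w2.png

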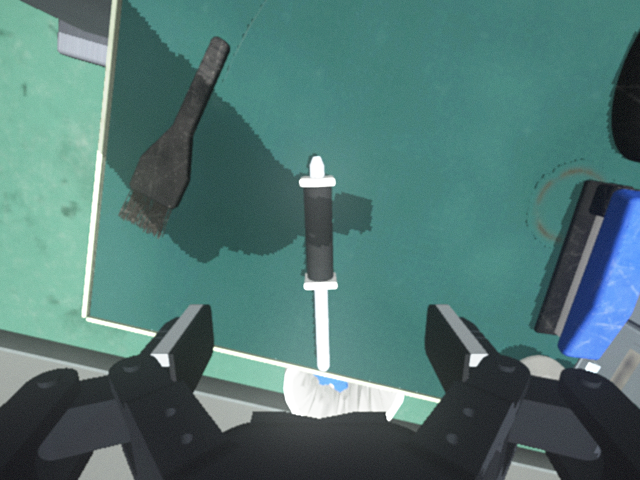

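The roller lies almost upright in the wrist image: nose at (317,157), collars at (317,182) and (321,284), and the long shaft end at (323,367). It sits midway between the fingers, so I'll go down and grip it.

```bash
python3 -m pendant '[[0.085,-0.0015,0.0005,0.03,-1.5],[0.085,0,0,0.03,0],[0.085,0,0,0.03,0],[0.085,0,0,0.0235,0],[0.06,0,0,0.01,0],[0.03,0,0,0,0],[0.015,0,0,0,0],[0.015,0,0,0,0],[0.015,0,0,0,0],[0.015,0,0,0,0],[0.015,0,0,0,0]]' 60
```

```text
t: 5.4
eef_pos: [0.4904, -0.2844, 0.1784]
tool_rot: [0.001, 0.598, 0.802, 0.001]
contact_force: [-0.9, 0.4, 7.3]
gripper_width: 0.206
grasp_force: 58.4
```

```bash
python3 -m pendant '[[0.015,0,0,-0.02,0],[0.015,0,0,-0.03,0],[0.015,0,0,-0.03,0],[0.015,0.02,0.007,0,0],[0.015,0.036,0.0127,0,0],[0.015,0.036,0.0127,0,0],[0.015,0.036,0.0127,0,0],[0.015,0.036,0.0127,0,0],[0.015,0.036,0.0127,0,0],[0.015,0.036,0.0127,0,0],[0.015,0.036,0.0127,0,0],[0.015,0.036,0.0127,0,0]]'
python3 -m pendant '[[0.015,0.012,0.004,0,0],[0.015,0,0,0,5],[0.015,0,0,0,5],[0.015,0,0,0,5],[0.015,0,0,0,0],[0.015,0,0,0,0],[0.015,0,0,0,0]]'
python3 - <<'E'
from h import *
np.set_printoptions(precision=4,suppress=True)
o,M,im,d=shot("w3",["roller_axis","roller","roller_home","boss_nominal"])
print(o["contact_force"],o["torque"],o["gripper_width"],o["grasp_force"])
P=toworld(M,d);np.savez("w3.npz",P=P,d=d)
r=bot.trace("roller","wrist")[0];m=r["mask"];Q=P[m&(d>0)];print(r["score"],len(Q),np.percentile(Q,[2,50,98],axis=0));print(cv2.minAreaRect(Q[:,:2].astype(np.float32)*1000))
E
```

```text
t: 6.4
eef_pos: [0.5057, 0.044, 0.2575]
tool_rot: [0.0, 0.598, 0.802, 0.001]
contact_force: [0.5, 0.1, -1.1]
gripper_width: 0.21
grasp_force: 59.0
t: 6.98
eef_pos: [0.5063, 0.0546, 0.2569]
tool_rot: [0.0, 0.696, 0.718, 0.0]
contact_force: [0.3, 0.3, -0.9]
gripper_width: 0.212
grasp_force: 59.0
t 6.9833 [0.5063 0.0546 0.2569] [0.0001 0.6965 0.7176 0.0003]
roller_axis 0.73 [320.8 302. ] [0.5079 0.0274 0.012 ]
roller 0.72 [321.2 286.5] [0.5081 0.0331 0.    ]
[ 0.3384  0.2615 -0.8912] [-0.0081  0.0454 -0.0158] 0.21183505053388832 58.9819210767746
0.6 11495 [[0.4948 0.0151 0.0887]
 [0.5052 0.0731 0.0979]
 [0.5152 0.115  0.1019]]
((504.1787109375, 27.17529296875), (37.3353157043457, 183.94967651367188), 0.9006471037864685)
```

View pics/w3.png

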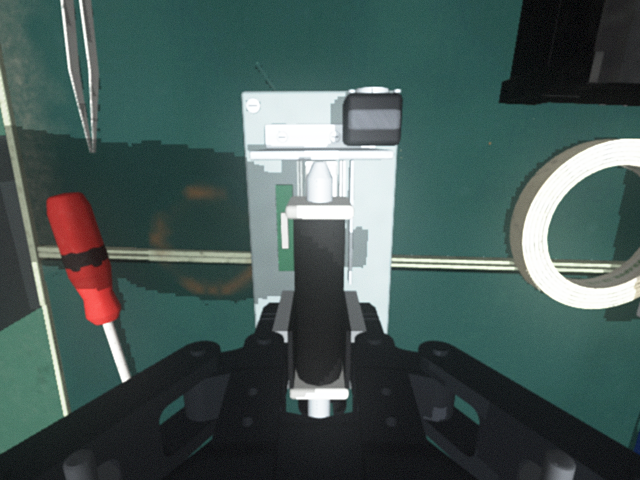

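The roller is held square and centred: nose at (319,162), collars at (320,207) and (320,393). The side plate's edge is at row 155, just beyond the nose. Next I'll check the level, and both positions.

```bash
python3 - <<'E'
import numpy as np,cv2
np.set_printoptions(precision=4,suppress=True)
f=np.load("w3.npz");P=f["P"]
a=np.deg2rad(2.04);o=np.array([.5058,.0785])
X=P.copy();X[...,0]=(P[...,0]-o[0])*np.cos(a)+(P[...,1]-o[1])*np.sin(a);X[...,1]=-(P[...,0]-o[0])*np.sin(a)+(P[...,1]-o[1])*np.cos(a)
for v in range(155,400,12):
    s=X[v,314:327];print(v,np.nanmedian(s,axis=0))
# lateral: per row, left & right edge of z>0.08
for v in(175,206,230,260,393):
    u=np.arange(285,356);s=X[v,u];k=s[:,2]>.075
    print(v,u[k].min(),u[k].max(),np.nanmin(s[k],axis=0),np.nanmax(s[k],axis=0))
q=X.reshape(-1,3);q=q[(q[:,2]>.057)&(q[:,2]<.066)&(q[:,1]>.035)&(q[:,1]<.05)&(abs(q[:,0])<.05)]
print("plate",len(q),q.min(0),q.max(0),np.polyfit(q[:,0],q[:,1],1))
c=X[100:420,270:370].reshape(-1,3);c=c[(c[:,2]>.078)&(abs(c[:,0])<.013)]
print("held",c[:,1].min(),c[:,1].max())
col=c[(c[:,2]>.095)&(c[:,1]>.0)];print("col y",np.percentile(col[:,1],[90,97,99,100]))
E
```

```text
155 [0.0001 0.0421 0.0605]
167 [0.     0.0389 0.0923]
179 [-0.      0.0348  0.0939]
191 [-0.      0.0305  0.0942]
203 [-0.0001  0.0267  0.0976]
215 [-0.0001  0.0232  0.1016]
227 [-0.0001  0.0183  0.0991]
239 [-0.0002  0.0139  0.0993]
251 [-0.0002  0.0093  0.0989]
263 [-0.0002  0.0048  0.0992]
275 [-0.     -0.0001  0.0989]
287 [-0.0003 -0.0048  0.099 ]
299 [-0.0003 -0.0096  0.0991]
311 [-0.0003 -0.0147  0.099 ]
323 [-0.0003 -0.0196  0.0994]
335 [-0.0004 -0.0253  0.0985]
347 [-0.0004 -0.0303  0.0991]
359 [-0.0004 -0.0358  0.0988]
371 [-0.0005 -0.0412  0.0991]
383 [-0.0005 -0.047   0.0989]
395 [-0.0005 -0.051   0.1011]
175 306 331 [-0.0052  0.0358  0.0899] [0.0041 0.0363 0.0955]
206 286 352 [-0.0119  0.0259  0.0994] [0.0112 0.0265 0.1027]
230 293 344 [-0.0105  0.015   0.0897] [0.0091 0.0175 0.1001]
260 294 343 [-0.0104  0.0027  0.0896] [0.0089 0.0062 0.0999]
393 285 355 [-0.0131 -0.0512  0.0996] [ 0.0104 -0.0279  0.1294]
plate 1355 [-0.0317  0.0403  0.057 ] [0.0322 0.0444 0.0632] [-0.0002  0.0424]
held -0.07104112575129608 0.04068300600900317
col y [0.0261 0.0267 0.03   0.0363]
```

```bash
python3 -m pendant '[[0.015,-0.0036,0.0003,0,-0.3],[0.015,0,0,0.012,0],[0.015,0,0,0.012,0],[0.015,0,0,0.01,0],[0.015,0,0,0.008,0],[0.015,0,0,0.004,0],[0.015,0,0,0,0],[0.015,0,0,0,0]]'
```

```text
t: 7.95
eef_pos: [0.5066, 0.0511, 0.2102]
tool_rot: [-0.0, 0.695, 0.719, -0.0]
contact_force: [0.6, -0.5, -1.3]
gripper_width: 0.21
grasp_force: 59.0
```

```bash
python3 -m pendant '[[0.015,0.004,0,0,0],[0.015,0.004,0,0,0],[0.015,0.004,0,0,0],[0.015,0.003,0,0,0],[0.015,0,0,0,0]]'; python3 -m pendant '[[0.015,0.001,0,0.0005,0],[0.015,0,0,0,0],[0.015,0,0,0,0]]';
```

```text
t: 8.37
eef_pos: [0.5061, 0.0674, 0.2107]
tool_rot: [-0.0, 0.695, 0.719, 0.0]
contact_force: [0.6, 0.6, -0.8]
gripper_width: 0.205
grasp_force: 59.0
t: 8.62
eef_pos: [0.5061, 0.0671, 0.2101]
tool_rot: [-0.0, 0.695, 0.719, -0.0]
contact_force: [0.3, -0.3, -0.7]
gripper_width: 0.206
grasp_force: 59.0
```

```bash
python3 -m pendant '[[0.015,0.001,0,0,0],[0.015,0,0,0,0],[0.015,0,0,0,0]]'; python3 -m pendant '[[0.015,0.001,0,0,0],[0.015,0,0,0,0],[0.015,0,0,0,0]]'
```

```text
t: 8.87
eef_pos: [0.5061, 0.0681, 0.2101]
tool_rot: [-0.0, 0.695, 0.719, -0.0]
contact_force: [0.7, -0.6, -1.7]
gripper_width: 0.208
grasp_force: 59.0
t: 9.12
eef_pos: [0.5061, 0.0684, 0.2101]
tool_rot: [0.0, 0.696, 0.718, -0.0]
contact_force: [0.6, -4.8, -1.3]
gripper_width: 0.207
grasp_force: 59.0
```

```bash
python3 -m pendant '[[0.015,0,0,0.001,0],[0.015,0,0,0,0],[0.015,0,0,0,0]]';python3 -m pendant '[[0.015,0,0,0.0007,0],[0.015,0,0,0,0],[0.015,0,0,0,0]]'
```

```text
t: 9.37
eef_pos: [0.5061, 0.0684, 0.2091]
tool_rot: [0.0, 0.696, 0.718, -0.0]
contact_force: [0.0, -5.1, 0.7]
gripper_width: 0.206
grasp_force: 59.1
t: 9.62
eef_pos: [0.5062, 0.0683, 0.2084]
tool_rot: [0.0, 0.696, 0.718, -0.0]
contact_force: [0.1, -4.6, -0.1]
gripper_width: 0.205
grasp_force: 59.2
```

```bash
python3 -m pendant '[[0.015,0,0,0.0007,0],[0.015,0,0,0,0],[0.015,0,0,0,0]]'
```

```text
t: 9.87
eef_pos: [0.5062, 0.0683, 0.2081]
tool_rot: [0.0, 0.696, 0.718, 0.0]
contact_force: [-1.3, -4.8, 5.7]
gripper_width: 0.206
grasp_force: 59.9
```

```bash
python3 -m pendant '[[0.03,0,0,0,0],[0.06,0,0,0,0],[0.07,0,0,0,0],[0.07,0,0,0,0],[0.07,0,0,-0.02,0],[0.07,0,0,-0.035,0],[0.07,-0.03,0,-0.025,0],[0.07,-0.038,0,0,0],[0.07,-0.04,0,0,0],[0.07,0,0,0,0],[0.07,0,0,0,0]]'
python3 - <<'E'
from h import *
np.set_printoptions(precision=4,suppress=True)
o,M,im,d=shot("w4",["roller_axis","boss_nominal","roller_home"])
P=toworld(M,d);a=np.deg2rad(2.04);og=np.array([.5058,.0785])
X=P.copy();X[...,0]=(P[...,0]-og[0])*np.cos(a)+(P[...,1]-og[1])*np.sin(a);X[...,1]=-(P[...,0]-og[0])*np.sin(a)+(P[...,1]-og[1])*np.cos(a)
np.save("w4",X)
print("bench",np.nanmedian(X[...,2][abs(X[...,2])<.004]))
q=X.reshape(-1,3)
for lo,hi in((-.011,-.008),(.008,.011)):
    s=q[(q[:,0]>lo)&(q[:,0]<hi)&(q[:,1]<-.06)&(q[:,1]>-.13)]
    print("strip",lo)
    for y in np.arange(-.118,-.066,.0015):
        k=s[abs(s[:,1]-y)<.00075,2]
        if len(k): print(round(y*1e3,1),len(k),np.round(np.percentile(k,[10,50,90])*1e3,1),end=" | ")
s=q[(abs(q[:,0])<.003)&(q[:,2]>.03)]
print("axis strip")
for y in np.arange(-.125,.06,.005):
    k=s[abs(s[:,1]-y)<.0025,2]
    if len(k): print(round(y*1e3),np.round(np.median(k)*1e3,1),end=" | ")
k=s[(s[:,1]>.03)&(s[:,2]>.048)&(s[:,2]<.056)];print("collar y",k[:,1].max() if len(k) else 0)
E
```

```text
t: 10.78
eef_pos: [0.5094, -0.0412, 0.288]
tool_rot: [0.0, 0.697, 0.717, 0.0]
contact_force: [-0.2, 0.7, 0.4]
gripper_width: 0.82
grasp_force: 0.0
t 10.7833 [ 0.5094 -0.0412  0.288 ] [0.0003 0.6973 0.7168 0.0001]
roller_axis 0.93 [314.9  51.2] [0.5032 0.0834 0.012 ]
boss_nominal 0.55 [319.5 207. ] [ 0.5084 -0.0078  0.038 ]
bench -0.0014541853584876224
strip -0.011
-109.0 132 [186.2 188.7 199.9] | -107.5 828 [190.5 197.7 203.3] | -106.0 74 [ 48.  198.9 204.2] | -104.5 20 [42.1 45.1 47.7] | -103.0 14 [41.5 43.7 45. ] | -101.5 10 [41.9 43.6 45.1] | -100.0 38 [ 43.4 209.8 211.1] | -98.5 88 [ 44.9 211.2 212. ] | -97.0 12 [42.6 43.5 45.4] | -95.5 8 [42.3 43.1 44.4] | -94.0 13 [41.8 43.5 45.3] | -92.5 7 [41.6 44.  45.2] | -91.0 12 [41.7 43.9 45. ] | -89.5 8 [42.3 43.9 45.4] | -88.0 3 [49.3 50.6 51. ] | -86.5 14 [47.8 49.7 50.9] | -85.0 15 [48.4 49.5 51.4] | -83.5 11 [48.6 49.4 51.2] | -82.0 58 [13.5 35.3 49.7] | -80.5 11 [ 9.7 10.9 11.9] | -79.0 10 [10.6 11.1 12.1] | -77.5 14 [ 9.9 10.7 11.2] | -76.0 11 [10.  11.  11.5] | -74.5 10 [10.3 10.9 12. ] | -73.0 9 [ 9.8 10.3 11.4] | -71.5 9 [ 9.6 
[... 603 characters left out ...]
 50.4] | -85.0 14 [46.4 49.2 50.1] | -83.5 17 [47.6 48.5 50.8] | -82.0 57 [14.4 32.5 48.4] | -80.5 10 [ 9.9 10.9 11.6] | -79.0 13 [ 9.5 10.9 11.7] | -77.5 12 [10.2 10.7 11.2] | -76.0 10 [10.  11.4 12.1] | -74.5 10 [10.2 10.9 11.3] | -73.0 10 [10.5 10.9 11.5] | -71.5 15 [10.  11.1 11.6] | -70.0 10 [ 9.9 10.7 11.7] | -68.5 10 [10.3 11.  11.3] | -67.0 14 [10.4 10.9 12. ] | axis strip
-115 44.4 | -110 196.5 | -105 198.2 | -100 45.3 | -95 45.3 | -90 45.2 | -85 45.4 | -80 45.1 | -75 45.4 | -70 45.3 | -65 45.3 | -60 45.2 | -55 45.4 | -50 45.4 | -45 45.3 | -40 46.5 | -35 51.7 | -30 50.3 | -25 50.3 | -20 50.3 | -15 50.4 | -10 50.4 | -5 50.4 | 0 50.4 | 5 50.4 | 10 50.5 | 15 50.3 | 20 50.3 | collar y 0
```

View pics/w4.png

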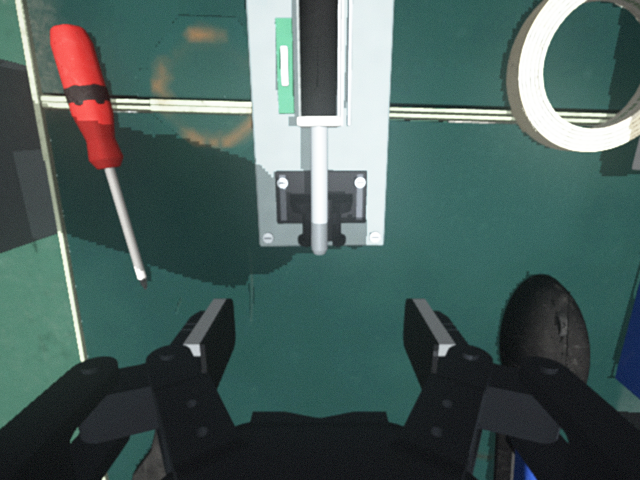

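The roller is seated: rubber top at 51.9 mm and shaft top at 46.8 mm, both level and as they should be. The pedestal web spans y −82 to −88.5, so the boss middle is near mechanism y −97. The picture shows the shaft in the slot, ending at (320,250), with the roller's collar at (318,122). Now the clip.

```bash
python3 -m pendant '[[0.07,0.02,0.001,0,0],[0.07,0.041,0.002,0,0],[0.07,0.041,0.002,0,0],[0.07,0.041,0.002,0,0],[0.07,0.041,0.002,0,0],[0.07,0.041,0.002,0,0],[0.07,0.041,0.002,0,0],[0.07,0.041,0.002,0,0],[0.07,0.04,0.0015,0,0],[0.07,0.01,0,0,0],[0.07,0,0,0,0],[0.07,0,0,0,0]]'
python3 - <<'E'
from h import *
np.set_printoptions(precision=4,suppress=True)
X=np.load("w4.npy").reshape(-1,3);s=X[(X[:,2]>.041)&(X[:,2]<.05)&(X[:,1]>-.078)&(X[:,1]<-.045)&(abs(X[:,0])<.01)];print("shaft x",s[:,0].mean(),s[:,0].min(),s[:,0].max())
s=X[(X[:,2]>.045)&(X[:,2]<.06)&(X[:,1]>-.088)&(X[:,1]<-.083)&(abs(X[:,0])<.03)];print("web x",s[:,0].min(),s[:,0].max())
o,M,im,d=shot("w5",["clip_throat","clip"])
P=toworld(M,d);np.save("w5",P)
r=bot.trace("clip","wrist")[0];m=r["mask"];Q=P[m&(d>0)];Q=Q[(Q[:,2]<.07)&(Q[:,2]>.003)];print(r["score"],len(Q))
for lo,hi in((.003,.07),(.022,.034),(.05,.06)):
    k=Q[(Q[:,2]>lo)&(Q[:,2]<hi)]
    if len(k)>5:print(lo,len(k),cv2.minAreaRect(k[:,:2].astype(np.float32)*1000),k[:,2].max(),k.mean(0))
E
```

```text
t: 11.98
eef_pos: [0.5133, 0.3201, 0.287]
tool_rot: [-0.0, 0.694, 0.72, -0.001]
contact_force: [0.4, -0.6, 0.1]
gripper_width: 0.823
grasp_force: 0.0
shaft x -0.0009892889051789412 -0.005933903890342405 0.0035768837784196685
web x -0.015442820375842168 0.01637949864993438
t 11.9833 [0.5133 0.3201 0.287 ] [-0.      0.6941  0.7199 -0.0006]
clip_throat 0.92 [321.  251.1] [0.5141 0.3187 0.0155]
clip 0.76 [321.2 246. ] [0.5143 0.3179 0.    ]
0.74 1551
0.003 1551 ((515.5779418945312, 318.2285461425781), (14.499074935913086, 33.56779098510742), 78.7391128540039) 0.05581509850582652 [0.5154 0.3206 0.0365]
0.022 717 ((515.7156982421875, 318.2199401855469), (14.382266998291016, 33.35611343383789), 79.00792694091797) 0.03394105590715078 [0.515  0.3203 0.0293]
0.05 478 ((515.8193359375, 318.5207214355469), (12.024744033813477, 14.636821746826172), 76.8880386352539) 0.05581509850582652 [0.5156 0.319  0.0537]
```

View pics/w5.png

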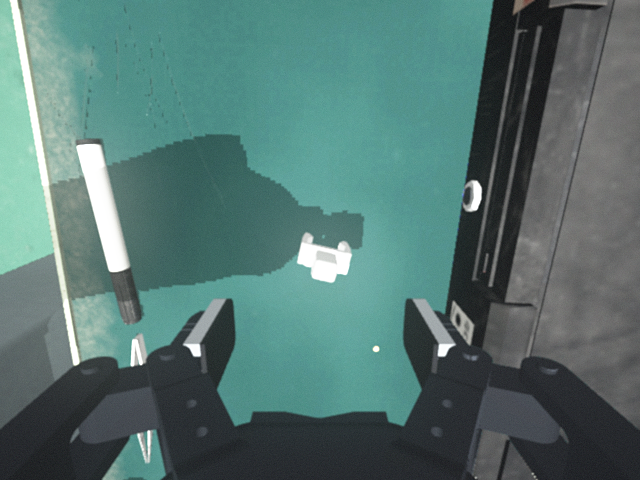

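```bash
python3 - <<'E'
import numpy as np
P=np.load("w5.npy").reshape(-1,3)
s=P[(P[:,2]>.03)&(P[:,2]<.12)&(P[:,0]>.54)&(abs(P[:,1]-.318)<.08)];print(len(s),s.min(0) if len(s) else 0)
E
python3 -m pendant '[[0.05,-0.0019,0.0022,0,6.7],[0.045,0,0,0.01,6.6],[0.045,0,0,0.03,0],[0.045,0,0,0.02,0],[0.045,0,0,0.01,0],[0.045,0,0,0.007,0],[0.045,0,0,0,0]]' 60
```

```text
40071 [0.54746817 0.23815753 0.03000117]
t: 12.77
eef_pos: [0.5166, 0.3159, 0.2099]
tool_rot: [0.0, 0.774, 0.633, -0.001]
contact_force: [-0.2, 0.0, 0.7]
gripper_width: 0.524
grasp_force: 0.0
```

```bash
python3 -m pendant '[[0.045,0.0022,-0.0015,0,0],[0.03,0,0,0,0],[0.01,0,0,0,0],[0.01,0,0,0,0],[0.01,0,0,0,0],[0.01,0,0,0,0],[0.01,0,0,0,0]]' 60
```

```text
t: 13.35
eef_pos: [0.516, 0.3195, 0.2116]
tool_rot: [-0.0, 0.774, 0.633, 0.001]
contact_force: [-0.8, -0.0, 6.0]
gripper_width: 0.141
grasp_force: 59.5
```

```bash
python3 -m pendant '[[0.01,0,0,-0.02,0],[0.01,0,0,-0.035,0],[0.01,0,0,-0.035,0],[0.01,-0.015,0.0025,0,0],[0.01,-0.0395,0.0072,0,0],[0.01,-0.0395,0.0072,0,0],[0.01,-0.0395,0.0072,0,0],[0.01,-0.0395,0.0072,0,0],[0.01,-0.0395,0.0072,0,0],[0.01,-0.0395,0.0072,0,0],[0.01,-0.0395,0.0072,0,0],[0.01,-0.0395,0.0072,0,0]]'
python3 -m pendant '[[0.01,0,0,0,-6.8],[0.01,0,0,0,-6.7],[0.01,0,0,0,0],[0.01,0,0,0,0],[0.01,0,0,0,0]]'
python3 - <<'E'
from h import *
np.set_printoptions(precision=4,suppress=True)
o,M,im,d=shot("w6",["clip_throat"])
P=toworld(M,d);a=np.deg2rad(2.04);og=np.array([.5058,.0785])
X=P.copy();X[...,0]=(P[...,0]-og[0])*np.cos(a)+(P[...,1]-og[1])*np.sin(a);X[...,1]=-(P[...,0]-og[0])*np.sin(a)+(P[...,1]-og[1])*np.cos(a)
np.save("w6",X)
E
```

```text
t: 14.35
eef_pos: [0.5083, -0.0191, 0.3007]
tool_rot: [-0.0, 0.774, 0.633, 0.0]
contact_force: [0.9, -0.5, -0.4]
gripper_width: 0.141
grasp_force: 58.7
t: 14.77
eef_pos: [0.5089, -0.0168, 0.3005]
tool_rot: [-0.0, 0.695, 0.719, 0.0]
contact_force: [-0.8, 0.9, 0.1]
gripper_width: 0.145
grasp_force: 58.6
t 14.7667 [ 0.5089 -0.0168  0.3005] [-0.0001  0.695   0.719   0.    ]
clip_throat 0.76 [320.1 296. ] [ 0.5106 -0.0576  0.0155]
```

View pics/w6.png

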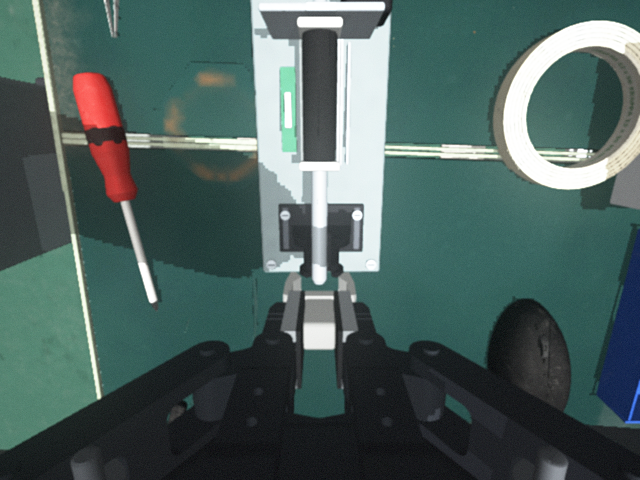

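The clip is held upright between the pads: crown front at (320,293) and tab at (320,320). The roller's +y collar lies against the plate at (320,22), and the shaft is in the pedestal slot. I'll measure the clip against the boss before lowering.

```bash
python3 - <<'E'
import numpy as np
np.set_printoptions(precision=4,suppress=True)
X=np.load("w6.npy")
for v in range(280,352,4):print(v,np.nanmedian(X[v,312:329],axis=0)*1e3)
c=X[280:352,270:370].reshape(-1,3)
k=c[(c[:,2]>.1)&(c[:,2]<.15)]
for lo in np.arange(.1,.15,.005):
    s=k[(k[:,2]>lo)&(k[:,2]<lo+.005)]
    if len(s)>5:print(round(lo,3),len(s),s.min(0)*1e3,s.max(0)*1e3)
E
```

```text
280 [  -0.1506 -111.823    44.4792]
284 [  -0.0624 -133.2707   -1.5361]
288 [  -0.0704 -136.6805   -1.4413]
292 [ -0.3006 -89.9576 115.3522]
296 [ -0.312  -90.1885 119.3473]
300 [ -0.3208 -90.9555 121.9295]
304 [ -0.3331 -91.0394 125.8604]
308 [ -0.341  -90.8865 130.1108]
312 [ -0.5579 -90.8922 133.8083]
316 [ -0.3602 -90.9449 137.2688]
320 [ -0.369  -90.8905 140.7668]
324 [ -0.3779 -91.5835 142.7099]
328 [ -0.1865 -92.9592 143.3478]
332 [ -0.3831 -94.7116 143.3021]
336 [ -0.3858 -96.534  143.1493]
340 [ -0.3886 -98.2375 143.2219]
344 [  -0.3923 -100.0413  143.1676]
348 [  -0.3943 -102.0638  142.7709]
0.1 114 [-17.8314 -94.7925 100.0113] [ 15.9931 -89.4113 104.8506]
0.105 64 [-17.694  -92.5318 105.0664] [ 15.9812 -89.2163 109.9986]
0.11 106 [-17.5602 -90.6597 110.0061] [ 15.8074 -89.2406 114.9732]
0.115 266 [-17.3832 -94.1007 115.0195] [ 15.7394 -89.4016 119.9941]
0.12 130 [ -7.008  -91.6952 120.0622] [  5.0287 -89.3247 124.9124]
0.125 211 [-13.6744 -91.6267 125.0301] [ 11.8055 -82.7983 129.9985]
0.13 381 [-19.4345 -91.7125 130.0136] [ 17.5028 -82.0634 134.994 ]
0.135 550 [-20.4512 -91.9517 135.041 ] [ 18.8092 -82.2981 139.9873]
0.14 1315 [ -19.7607 -103.5699  140.0082] [ 18.6913 -82.0581 144.9996]
0.145 478 [ -19.205  -100.0672  145.006 ] [ 18.1098 -82.2203 149.9947]
```

```bash
python3 -m pendant '[[0.01,0,0.0003,0.01,0],[0.01,0,0,0.012,0],[0.01,0,0,0.01,0],[0.01,0,0,0.004,0],[0.01,0,0,0,0]]'; python3 -m pendant '[[0.01,0,0,0.002,0],[0.01,0,0,0.002,0],[0.01,0,0,0,0]]'
```

```text
t: 15.28
eef_pos: [0.5086, -0.0171, 0.2629]
tool_rot: [-0.001, 0.694, 0.72, -0.001]
contact_force: [-0.2, 0.4, 0.3]
gripper_width: 0.14
grasp_force: 58.7
t: 15.53
eef_pos: [0.5093, -0.0172, 0.2606]
tool_rot: [0.0, 0.694, 0.72, 0.0]
contact_force: [-1.1, -0.1, -0.9]
gripper_width: 0.144
grasp_force: 58.7
```

```bash
python3 -m pendant '[[0.01,0,0,0.0015,0],[0.01,0,0,0.0015,0],[0.01,0,0,0,0],[0.01,0,0,0,0]]'; python3 -m pendant '[[0.01,0,0,0.0015,0],[0.01,0,0,0.0015,0],[0.01,0,0,0,0],[0.01,0,0,0,0]]'
```

```text
t: 15.87
eef_pos: [0.5093, -0.0171, 0.2577]
tool_rot: [-0.0, 0.694, 0.72, 0.0]
contact_force: [0.1, 0.2, -0.0]
gripper_width: 0.143
grasp_force: 58.7
t: 16.2
eef_pos: [0.5092, -0.0171, 0.2546]
tool_rot: [-0.0, 0.694, 0.72, -0.0]
contact_force: [-0.4, -0.1, -0.6]
gripper_width: 0.145
grasp_force: 58.7
```

```bash
python3 -m pendant '[[0.01,0,0,0.002,0],[0.01,0,0,0.002,0],[0.01,0,0,0,0],[0.01,0,0,0,0]]'; python3 -m pendant '[[0.01,0,0,0.001,0],[0.01,0,0,0.001,0],[0.01,0,0,0,0],[0.01,0,0,0,0]]'
```

```text
t: 16.53
eef_pos: [0.5095, -0.0171, 0.2507]
tool_rot: [0.0, 0.694, 0.72, 0.0]
contact_force: [1.2, 0.9, -1.0]
gripper_width: 0.143
grasp_force: 58.7
t: 16.87
eef_pos: [0.5097, -0.0172, 0.2491]
tool_rot: [0.0, 0.694, 0.72, 0.0]
contact_force: [1.2, -0.3, 4.3]
gripper_width: 0.142
grasp_force: 59.4
```

```bash
python3 -m pendant '[[0.01,0,0,0.001,0],[0.01,0,0,0.001,0],[0.01,0,0,0,0]]'; python3 -m pendant '[[0.01,0,0,0.001,0],[0.01,0,0,0.001,0],[0.01,0,0,0,0]]'
```

```text
t: 17.12
eef_pos: [0.5097, -0.0173, 0.2472]
tool_rot: [0.0, 0.694, 0.72, 0.001]
contact_force: [-0.2, 0.5, 5.4]
gripper_width: 0.146
grasp_force: 59.5
t: 17.37
eef_pos: [0.5095, -0.0172, 0.2449]
tool_rot: [0.0, 0.694, 0.72, 0.0]
contact_force: [1.8, -0.2, 1.2]
gripper_width: 0.145
grasp_force: 58.9
```

The push is lower than expected, so I'll check that the clip hasn't slipped or tilted.

```bash
python3 - <<'E'
from h import *
np.set_printoptions(precision=4,suppress=True)
o,M,im,d=shot("w7",[]);print(o["contact_force"],o["torque"])
P=toworld(M,d);a=np.deg2rad(2.04);og=np.array([.5058,.0785])
X=P.copy();X[...,0]=(P[...,0]-og[0])*np.cos(a)+(P[...,1]-og[1])*np.sin(a);X[...,1]=-(P[...,0]-og[0])*np.sin(a)+(P[...,1]-og[1])*np.cos(a)
for v in range(280,352,4):print(v,np.nanmedian(X[v,312:329],axis=0)*1e3)
cv2.imwrite("pics/w7c.png",cv2.resize(im[200:400,220:420],(600,600)))
E
```

```text
t 17.3667 [ 0.5095 -0.0172  0.2449] [0.0003 0.6942 0.7198 0.0003]
[ 1.8478 -0.2069  1.1923] [-0.1149 -0.32   -0.0064]
280 [  0.4981 -90.1681  45.5129]
284 [  0.5039 -92.6141  44.7332]
288 [  0.5002 -94.6424  45.0335]
292 [  0.4467 -90.658   59.3292]
296 [  0.4337 -90.9184  63.2421]
300 [  0.4226 -91.4828  66.2853]
304 [  0.4101 -91.5316  70.2953]
308 [  0.3962 -91.4231  74.4339]
312 [  0.3798 -91.5006  77.9994]
316 [  0.3697 -91.487   81.5801]
320 [  0.352  -91.4856  84.977 ]
324 [  0.3495 -92.2499  86.7963]
328 [  0.3464 -93.5978  87.4835]
332 [  0.3518 -95.3298  87.4786]
336 [  0.3532 -96.9853  87.627 ]
340 [  0.3532 -98.7653  87.5792]
344 [   0.3536 -100.6201   87.4263]
348 [   0.5525 -102.7808   86.8088]
```

View pics/w7c.png

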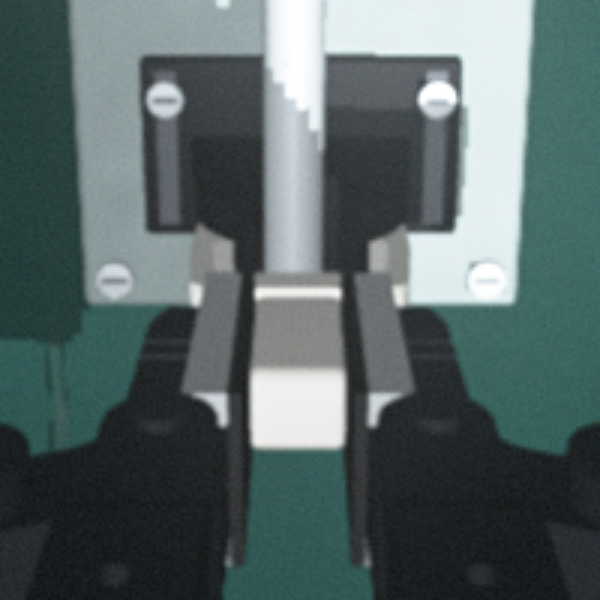

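The clip is upright and hasn't slipped: tab top is at 89 mm, so the throat is 10.9 mm above its place, with its arms straddling the boss. I'll continue pressing in small steps.

```bash
python3 -m pendant '[[0.01,0,0,0.001,0],[0.01,0,0,0,0],[0.01,0,0,0,0]]'; python3 -m pendant '[[0.01,0,0,0.001,0],[0.01,0,0,0,0],[0.01,0,0,0,0]]'
```

```text
t: 17.67
eef_pos: [0.5095, -0.0172, 0.2438]
tool_rot: [0.0, 0.694, 0.72, 0.0]
contact_force: [1.1, -0.2, 3.8]
gripper_width: 0.141
grasp_force: 59.2
t: 17.92
eef_pos: [0.5095, -0.0171, 0.2427]
tool_rot: [0.0, 0.694, 0.72, 0.0]
contact_force: [1.8, -0.2, 4.1]
gripper_width: 0.147
grasp_force: 59.2
```

```bash
python3 -m pendant '[[0.01,0,0,0.001,0],[0.01,0,0,0,0],[0.01,0,0,0,0]]'; python3 -m pendant '[[0.01,0,0,0.001,0],[0.01,0,0,0,0],[0.01,0,0,0,0]]'
```

```text
t: 18.17
eef_pos: [0.5093, -0.0171, 0.2416]
tool_rot: [0.0, 0.694, 0.72, 0.0]
contact_force: [2.1, -0.1, 1.9]
gripper_width: 0.142
grasp_force: 58.9
t: 18.42
eef_pos: [0.5093, -0.0171, 0.2404]
tool_rot: [0.0, 0.694, 0.72, -0.0]
contact_force: [2.7, -0.2, -2.3]
gripper_width: 0.141
grasp_force: 58.6
```

```bash
python3 -m pendant '[[0.01,0,0,0.0015,0],[0.01,0,0,0.0015,0],[0.01,0,0,0,0],[0.01,0,0,0,0]]'; python3 -m pendant '[[0.01,0,0,0.001,0],[0.01,0,0,0.001,0],[0.01,0,0,0,0],[0.01,0,0,0,0]]'
```

```text
t: 18.75
eef_pos: [0.5092, -0.017, 0.2373]
tool_rot: [-0.0, 0.694, 0.72, -0.0]
contact_force: [4.5, -0.7, -5.5]
gripper_width: 0.144
grasp_force: 58.5
t: 19.08
eef_pos: [0.5094, -0.0171, 0.2356]
tool_rot: [0.0, 0.694, 0.72, 0.0]
contact_force: [3.4, -0.1, -3.6]
gripper_width: 0.145
grasp_force: 58.8
```

```bash
python3 -m pendant '[[0.01,0,0,0.001,0],[0.01,0,0,0,0],[0.01,0,0,0,0]]'; python3 -m pendant '[[0.01,0,0,0.0007,0],[0.01,0,0,0,0],[0.01,0,0,0,0]]'
```

```text
t: 19.33
eef_pos: [0.5093, -0.0171, 0.2347]
tool_rot: [0.0, 0.694, 0.72, 0.0]
contact_force: [4.4, 0.5, -2.4]
gripper_width: 0.146
grasp_force: 58.9
t: 19.58
eef_pos: [0.5093, -0.0171, 0.234]
tool_rot: [-0.0, 0.694, 0.72, -0.0]
contact_force: [3.4, 0.6, -0.6]
gripper_width: 0.144
grasp_force: 59.0
```

```bash
python3 -m pendant '[[0.01,0,0,0.0007,0],[0.01,0,0,0,0],[0.01,0,0,0,0]]'; python3 -m pendant '[[0.01,0,0.0003,0.0005,0],[0.01,0,0,0,0],[0.01,0,0,0,0]]'
```

```text
t: 19.83
eef_pos: [0.5093, -0.0172, 0.2336]
tool_rot: [-0.0, 0.694, 0.72, 0.0]
contact_force: [1.9, 0.1, 4.7]
gripper_width: 0.146
grasp_force: 59.7
t: 20.08
eef_pos: [0.5095, -0.0173, 0.2334]
tool_rot: [-0.0, 0.694, 0.72, 0.0]
contact_force: [-0.3, 0.4, 11.0]
gripper_width: 0.142
grasp_force: 60.6
```

Seated firm at the expected height. Release, retreat and check.

```bash
python3 -m pendant '[[0.03,0,0,0,0],[0.045,0,0,0,0],[0.045,0,0,0,0],[0.045,0,0,0,0],[0.045,0,0,-0.015,0],[0.045,0,0,-0.03,0],[0.045,0,0,-0.035,0],[0.045,-0.02,0,-0.02,0],[0.045,0,0,0,0],[0.045,0,0,0,0],[0.045,0,0,0,0]]'
python3 - <<'E'
from h import *
np.set_printoptions(precision=4,suppress=True)
o,M,im,d=shot("w8",["clip_throat","roller_axis"]);print(o["contact_force"])
P=toworld(M,d);a=np.deg2rad(2.04);og=np.array([.5058,.0785])
X=P.copy();X[...,0]=(P[...,0]-og[0])*np.cos(a)+(P[...,1]-og[1])*np.sin(a);X[...,1]=-(P[...,0]-og[0])*np.sin(a)+(P[...,1]-og[1])*np.cos(a)
q=X.reshape(-1,3)
s=q[(q[:,2]>.065)&(q[:,2]<.085)&(abs(q[:,0])<.02)&(q[:,1]>-.13)&(q[:,1]<-.07)]
t=s[s[:,2]>.072];print("tab",len(t),t.min(0),t.max(0),np.median(t[:,2]),cv2.minAreaRect(t[:,:2].astype(np.float32)*1000),np.linalg.lstsq(np.c_[t[:,:2],np.ones(len(t))],t[:,2],rcond=None)[0])
s=q[(abs(q[:,0])<.003)&(q[:,2]>.03)&(q[:,2]<.09)]
for y in np.arange(-.115,.05,.005):
    k=s[abs(s[:,1]-y)<.0025,2]
    if len(k): print(round(y*1e3),np.round(np.median(k)*1e3,1),end=" | ")
k=s[(s[:,1]<-.02)&(s[:,2]>.051)&(s[:,1]>-.06)];print("back collar y",np.percentile(k[:,1],[0,5,50]))
im2,_=bot.read_camera("scene");c=cv2.resize(im2[215:295,235:345],(440,320));w=cv2.resize(im[60:360,200:440],(360,450));out=np.zeros((450,800,3),np.uint8);out[:320,:440]=c;out[:,440:]=w;cv2.imwrite("pics/fin.png",out)
E
```

```text
t: 21.0
eef_pos: [0.5097, -0.0366, 0.3319]
tool_rot: [-0.001, 0.694, 0.72, -0.0]
contact_force: [-0.3, 0.5, -0.3]
gripper_width: 0.527
grasp_force: 0.0
t 21.0 [ 0.5097 -0.0366  0.3319] [-0.0008  0.6941  0.7199 -0.0004]
clip_throat 0.66 [321.8 217.2] [ 0.5105 -0.0228  0.0155]
clip_throat 0.39 [177.  421.2] [ 0.38   -0.2255  0.0155]
roller_axis 0.6 [318.7  75.7] [0.5043 0.0817 0.012 ]
[-0.3294  0.4871 -0.2553]
tab 419 [-0.0075 -0.1033  0.072 ] [ 0.0067 -0.0909  0.0784] 0.07615225690821495 ((-0.3999214172363281, -97.07975006103516), (12.224961280822754, 14.34193229675293), 89.0337142944336) [-0.0006 -0.0601  0.0702]
-115 44.4 | -110 45.5 | -105 75.7 | -100 76.4 | -95 76.4 | -90 59.1 | -85 45.5 | -80 45.2 | -75 45.4 | -70 45.2 | -65 45.5 | -60 45.5 | -55 45.4 | -50 45.5 | -45 45.3 | -40 45.9 | -35 51.7 | -30 50.4 | -25 50.5 | -20 50.3 | -15 50.3 | -10 50.4 | -5 50.3 | 0 50.5 | 5 50.4 | 10 50.3 | 15 50.5 | 20 50.5 | 25 50.5 | 30 50.4 | 35 51.2 | 40 52.5 | back collar y [-0.0391 -0.0391 -0.0359]
```

View pics/fin.png

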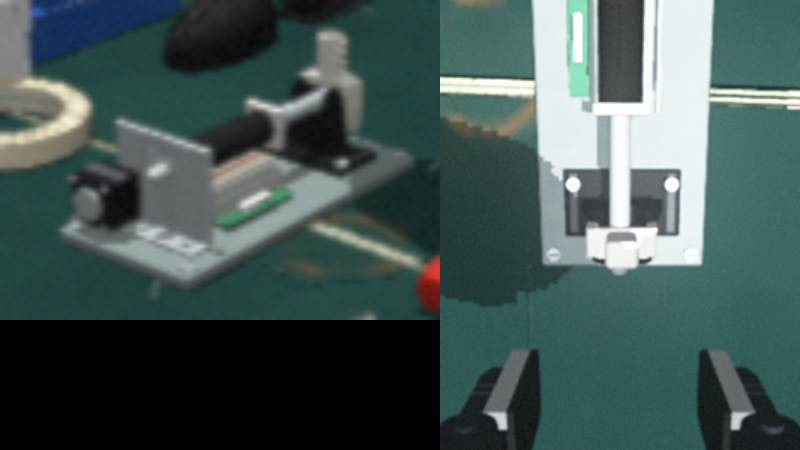

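The nose shows through the plate at (158,168), and the clip stands upright on the boss at (332,75) in the left crop and (622,245) in the right. The tab top at 77.9 mm (78 expected) and the roller's measured height and position also fit, so I'm handing it in.

```bash
python3 -c "
from station import bot
print(bot.hand_in())"
```

```text
the job is handed in; nothing more can be done
None
```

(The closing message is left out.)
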